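# Open the table easel and set a panel on it

## Task

Open the folded table easel: push its hinged prop leg up and over backwards until it rests firmly against its stop rod, without forcing it, as the rod is only clamped and would slip. Then take the tall white painting panel out of the drying rack, lower it gently into the easel's ledge, behind the front lip, with its white face to the front and about centred, and let go so that it leans back on the leg. Leave the other panels and the clutter where they are.

Things in the scene. Friction and masses are not known exactly. Their poses are not given: they have to be found in the camera images.
- easel: Fixed table easel, pale wood. Origin: on the table, on its centre line; x points to its back (its front looks along -x), z up. Base board x -75 to 115, |y| to 85, top at z 22 mm. Front lip over the whole width: x -42 to -30, top at z 42. Two hinge cheeks, x 10 to 36, |y| 36 to 48, top at z 64. Prop leg and stop turn on one axis along y.
- hinge (a point): Middle of the hinge axis of leg and stop: easel x 22, y 0, z 50 mm. Axes as the easel's.
- ledge (a point): Middle of the ledge floor where the panel stands: easel x -10, y 0, z 22 mm. The ledge is 40 mm deep, from the back of the lip (easel x -30) to the front of the cheeks (easel x 10).
- leg: Folding prop leg, T-shaped, pale wood. Origin on the hinge axis, y along it. Its stem runs along its own -x to x -130, 60 wide (y), 12 thick (z -6 to 6); its +z side is the back face. Own axes equal the easel's when it is folded level to the front; it swings up about +y: 90 deg is upright, more leans back. It starts 37 to 55 deg up and stays where left: stiff hinge, 0.25 N m (2 to 4 N at the end).
- leg_tip (a point): Middle of the front face of the rest bar on the leg's end, at leg x -118, z -18 mm. The bar is 120 wide (y), 24 tall (leg x -130 to -106), 12 thick (z -18 to -6), on the face that looks down when folded and forward when upright. The panel's back leans on this bar.
- stop: Tilt stop: a bent 6 mm steel rod with a cross bar behind the leg, 70 mm from the hinge axis, clamped on the axis by two wing nuts (|y| to 68). Origin on the axis, axes as the easel's: the rod's setting is not measured. It is set anew each time, so that the leg comes home 10 to 22 deg behind upright. The clamp slips if the leg is pushed at its end with over 12 N; a steady 5 to 8 N is enough.
- rack: Fixed drying rack: board 180 (x) by 160 (y), top at z 12 mm, with slots across it at x -56, 0 and 56, each between four 8 mm dowels (|y| 50, tops at z 67), 20 mm clear. Origin: middle of the underside, on the table. A panel stands on edge in each slot, white face to the rack's -x.
- panel: The tall painting panel, the tallest of the three: 150 wide (y), 220 tall (z), 18 thick (x), solid, 0.38 kg, primed white on the -x face, raw wood behind. Origin: middle of the bottom face. It stands in any one of the rack's three slots.
- panel_top (a point): Middle of the panel's top face.
- small_a: Bystander panel in the rack, 120 wide, 100 tall, 18 thick. Origin: middle of the bottom.
- small_b: Bystander panel in the rack, 150 wide, 90 tall, 18 thick. Origin: middle of the bottom.
- jar: Paint jar, 66 mm across, 95 tall, standing beyond the work. Origin: middle of the bottom.
- ink: Ink bottle, 34 mm across, 70 tall, standing between easel and rack on the robot's side. Origin: middle of the bottom.
- ink2: Second ink bottle like it, to the right. Origin: middle of the bottom.
- brush: Flat artist's brush lying on the table on the left, 247 mm long, 13 wide. Origin: near the middle, underside.
- jarlid: Jar lid lying flat, 68 mm across, 14 high. Origin: middle, underside.
Things that resemble listed ones, but are neither listed nor needed, are in the scene too. What is shaped like the panel but red is not meant.

How it is judged (in metres and radians):
On the way, in this order (a step that is already met when the one before it is completed fails the run):
1. the leg has been pushed back against its stop rod (contact force between leg and stop above 0.5 N), for 0.2 s.
2. the tall panel has been lifted clear of the rack (height (world z) of panel above 0.07 m), for 0.1 s.
At the end, for the whole second after the job is handed in: The leg is back in contact with its stop rod, and the panel stands in the ledge: its bottom down on the ledge floor between lip and cheeks, centred within 25 mm, white face to the front, leaning back on the leg's rest bar, at rest and let go (contact force between leg and stop above 0.1 N and x of panel in the frame of easel between -0.034 and 0.006 m and y of panel in the frame of easel between -0.025 and 0.025 m and z of panel in the frame of easel below 0.031 m and x of stop in the frame of panel above 0 m and angle between panel's own z axis and vertical below 0.55 rad and contact force between panel and leg above 0.1 N and linear speed of panel below 0.02 m/s); the robot touches nothing.
It fails at once if the leg is forced against its stop so hard that the clamp gives (over 18 N at the rod) (contact force between leg and stop above 18 N).
It fails at once if the panel is banged or pressed into the easel with more than 30 N (contact force between panel and easel above 30 N).
It fails at once if another panel or the clutter is disturbed (moved by more than 30 mm) (distance of any of small_a, small_b, jar, ink, ink2, brush, jarlid from where it was at the start of the episode above 0.03 m).
It also fails if it takes over 72 s, if anything falls off the work surface, if the arm or the gripper's body presses on something with over 40 N, if the wrist force passes 120 N, or if a joint passes its speed limit or range.

## Robot

A 6-joint arm with a two-finger parallel gripper is mounted at the origin on the work surface. World frame = base frame: x ahead of the robot, y to its left, z up, the work surface at z = 0. Lengths are in mm, angles in rad, forces in N, time in s.
With the tool pointing down it reaches from about 300 to 750 mm from the base axis. Payload 8.5 kg.
Tool frame: the origin (TCP) lies between the finger pads; the fingertips stand 8 mm ahead of it and the grasp point (between the pads) lies 11 mm behind it; z points along the fingers, y is the line along which they close (so a half turn about z gives the same grasp; the last joint's range is limited). The gripper opens to 88 mm and grips with 3 to 60 N. Pads are 18 mm wide; open, the fingers measure 123 mm over their backs; the gripper's body (75 mm by 187 mm) begins 45 mm behind the grasp point.
Start: joints at [-0.215, 0.381, 1.297, -0, 1.464, -0.215], TCP at [549.982, 0.002, 216.348] pointing down, gripper open.
Joint ranges: [-3.11, 3.11], [-0.89, 2.33], [0.22, 2.48], [-1.42, 4.56], [0.17, 2.85], [-2.88, 2.88]. Speed limits (rad/s): [2.39, 2.39, 3.14, 3.14, 3.14, 3.14].

## Interface

Orientations are given as a rotation vector (axis times angle).
In Python, from cell import arm gives the robot as it stands.
- The arm moves only by the tool send_rows, never from a script. Its argument "increments" is a list of rows, each an object with "xyz": the shift along the tool's x, y, z in m, a list of three; "twist": the turn about the tool's z in degrees; "claw": the finger opening in m, from 0 to 0.0881. In form: [{"xyz": [tx, ty, tz], "twist": twist, "claw": claw}, ...]. A call has 1 to 20 rows; each row shifts and turns the commanded pose from where the row before left it, along the tool's axes as they then stand; what a row does not reach is not made up. A row lasts 1/12 s, in which the tool goes at most 41.7 mm and 7.16 degrees, less where a joint would pass 70% of its speed; a pose out of reach is approached as far as the arm can. A call with a gripper value outside its range is refused whole. The fingers move at their own pace and stop on an object; the grip force is fixed at half the most. Time passes only in rows, so rows that do not move let the fingers close. It gives the time, the measured TCP pose, the force, the opening and the grip force at its end, in the units of the state.
- arm.get_state(): the state, without advancing time (a new reading comes with each control period).
- arm.camera(name): name is "scene" or "side" or "wrist"; returns (picture, depth): 420x560x3 uint8, red, green, blue; 420x560 float32, mm along the optical axis (not along the pixel's ray), 0 where there is no reading.
- arm.camera_params(name): a dict with "K" (3x3 intrinsics, pixels), "distortion" ([k1, k2, p1, p2, k3] as OpenCV has them; the pictures are not rectified), "origin" and "orientation" of the camera in the world. Camera axes: x right, y up, looking along -z (the intrinsics and any distortion apply to the point x, -y, -z); pixel columns grow to the right and rows downward; lengths in mm; the calibration is good to about 2 mm. A picture is of the moment at which its call begins: read the wrist's pose just before it. camera_params takes no time and is no camera call; for the wrist camera it gives the pose at the moment of the call.
- arm.close_job(): hands the job in; it is judged then, once.
The state is a dict: "t": time; "joint_positions": joint angles; "dq": joint speeds; "joint_efforts": joint torques, N m; "ee_pos": TCP position; "tool_rot": TCP orientation; "ft_force": force on the tool from outside, world axes, zero at the start; "wrist_torque": the same for the moment, N m; "gripper_width": opening from 0.0 (shut) to 1.0 (fully open); "gripper_force": force on a finger pad.
Only numpy, scipy, OpenCV 4.12 (cv2) and the standard library are available. Lean on these libraries where they do the work, as an engineer would, in place of code of your own. Each camera call takes 0.05 s, during which the arm holds its last target. There are 200 camera calls.

## Working session

There is one attempt and no reset: what is moved stays moved. The work goes in short steps, Python scripts to look and compute and a tool call to move; the robot and the scene stay as the last step left them, time stands still between calls to the robot, and variables do not carry over. Pictures are saved under pics/ and viewed, at most 10 in all, crops included, and the job is handed in when it is done.

Besides the shell and the picture viewer there is one more tool, called after "Call:" as name(argument=value, ...), one argument or row to a line, values as JSON. send_rows: Moves the arm, as the interface text tells. Its arguments: {"type":"object","properties":{"increments":{"type":"array","items":{"type":"object","properties":{"xyz":{"type":"array","items":{"type":"number"}},"twist":{"type":"number"},"claw":{"type":"number"}}}}},"required":["increments"]}

```bash
ls; mkdir -p pics; cat > h.py <<'E'
import numpy as np, cv2
from scipy.spatial.transform import Rotation as R
from cell import arm
def snap(n):
    p=arm.camera_params(n); im,d=arm.camera(n)
    np.savez(f'{n}.npz',im=im,d=d,K=np.array(p['K']),D=np.array(p['distortion'],float),o=np.array(p['origin'],float),r=np.array(p['orientation'],float))
    return im
def cloud(n):
    z=np.load(f'{n}.npz'); h,w=z['d'].shape
    u,v=np.meshgrid(np.arange(w),np.arange(h))
    q=cv2.undistortPoints(np.stack([u,v],-1).reshape(-1,1,2).astype(float),z['K'],z['D']).reshape(h,w,2)
    d=z['d'].astype(float); c=np.stack([q[...,0]*d,-q[...,1]*d,-d],-1)
    M=R.from_rotvec(z['r']).as_matrix() if z['r'].shape==(3,) else z['r']
    P=c@M.T+z['o']; P[d==0]=np.nan
    return P,z['im']
E
python3 - <<'E'
from h import *
for n in ('scene','side'):
    im=snap(n); cv2.imwrite(f'pics/{n}0.png',im[...,::-1])
    z=np.load(n+'.npz'); print(n,z['o'],z['r'],z['D'])
print(arm.get_state())
E
```

```text
pics
scene [1295.06056231  143.28824856  944.49752568] [0.60069092 0.68063753 1.63977527] [-0.05233666  0.          0.          0.          0.        ]
side [ 996.2045333  -727.46335254  782.62879304] [0.93133886 0.29084803 0.50620159] [-0.0392083  0.         0.         0.         0.       ]
{'t': 0.1, 'joint_positions': array([-2.15285993e-01,  3.81155589e-01,  1.29814021e+00,  1.82278535e-05,
        1.46358601e+00, -2.15317508e-01]), 'dq': array([ 0.00052306, -0.00037484, -0.00118156, -0.00018225,  0.00040159,
        0.00025843]), 'joint_efforts': array([ 3.42670668e-03, -4.38650107e+01, -2.24912524e+01,  7.15119881e-02,
        3.42038926e-02, -1.57015911e-04]), 'ee_pos': array([5.49735092e+02, 6.83520199e-02, 2.15800140e+02]), 'tool_rot': array([-2.22063421e+00, -2.22069983e+00,  1.06858124e-03]), 'ft_force': array([ 0.03959047, -0.68914451,  0.08566902]), 'wrist_torque': array([-0.05315787,  0.02137645,  0.01250618]), 'gripper_force': 0.0, 'gripper_width': 1.0008069250364062}
```

View pics/scene0.png

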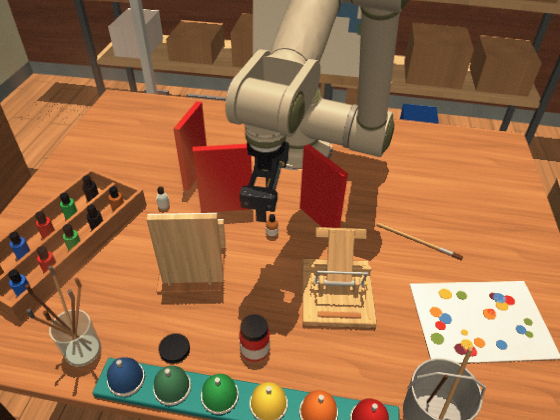

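View pics/side0.png

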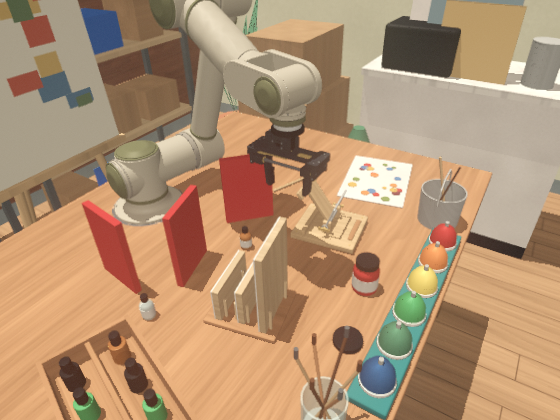

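The rack is at scene (190,255) and side (255,290). The tall pale panel is the one nearest the scene camera, at scene (187,250) and side (272,275). The other candidates are three red panels at scene (190,145), (225,180) and (323,187), which are ruled out by colour, and two short panels behind the tall one. The easel is at scene (340,285), with its leg half up. Next I'll measure from the depth images.

```bash
python3 - <<'E'
from h import *
out=[]
for n,pts in (('scene',dict(tallL=(157,222),tallR=(213,222),rackc=(160,288),rackc2=(222,288),easelA=(305,322),easelB=(374,320),legtop=(338,240),tallface=(185,250),rod=(342,275),ink=(272,228),jar=(255,330),ink2=(163,200))),('side',dict(tallTop=(272,235),rack=(208,318),rack2=(275,328),sm=(230,270),sm2=(247,275),eas=(296,230),eas2=(350,243),legend=(325,203)))):
    P,im=cloud(n)
    for k,(u,v) in pts.items(): print(n,k,np.round(np.nanmedian(P[v-1:v+2,u-1:u+2].reshape(-1,3),0)))
    out.append((P,im))
A=np.concatenate([P.reshape(-1,3) for P,_ in out]); C=np.concatenate([i.reshape(-1,3) for _,i in out])
ok=np.isfinite(A[:,0]); A=A[ok];C=C[ok]; np.savez('A.npz',A=A,C=C)
# top-down height map 1px=1.5mm, x 300..800 , y -350..350 colour by image
im=np.zeros((500,700,3),np.uint8); o=np.argsort(A[:,2]); A=A[o];C=C[o]
m=(A[:,2]>7)&(A[:,2]<250)&(A[:,0]>300)&(A[:,0]<800)&(abs(A[:,1])<350)
for p in A[m]:
    h=int(np.clip(p[2],0,250)); cv2.circle(im,(int(350-p[1]),int(800-p[0])),1,tuple(int(x) for x in cv2.applyColorMap(np.uint8([[h]]),cv2.COLORMAP_JET)[0,0]),-1)
cv2.imwrite('pics/top.png',im)
E
```

```text
scene tallL [ 630. -221.  221.]
scene tallR [ 606. -104.  219.]
scene rackc [ 652. -242.   11.]
scene rackc2 [622. -95.  10.]
scene easelA [688. 119.  17.]
scene easelB [658. 275.  21.]
scene legtop [533. 169. 138.]
scene tallface [ 621. -174.  130.]
scene rod [578. 190.  69.]
scene ink [427.  -5.  37.]
scene jar [776.  21.  94.]
scene ink2 [ 373. -329.   37.]
side tallTop [ 610. -163.  232.]
side rack [ 496. -277.   13.]
side rack2 [ 647. -219.   12.]
side sm [ 506. -192.  103.]
side sm2 [ 556. -194.  114.]
side eas [512. 107.  22.]
side eas2 [673. 134.  22.]
side legend [565. 185.  91.]
```

View pics/top.png

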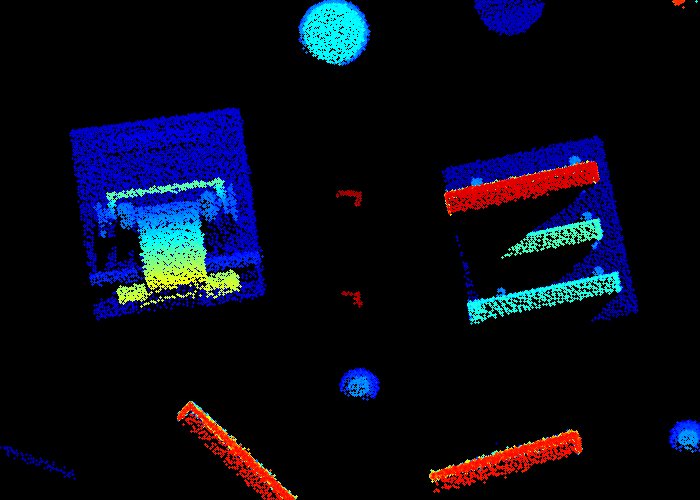

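The top map (x=800-row, y=350-col) shows the easel on the left, yawed about 7°, with its T leg pointing toward the robot and the rod bar at about (165,188). The rack is on the right, yawed about 11°, with the tall panel in its +x slot at (520,185). A red panel corner lies near (180,400), so I'll push with the gripper turned crosswise. Refining the fit now.

```bash
python3 - <<'E'
from h import *
z=np.load('A.npz');A=z['A']
def box(m,k=5):
    p=A[m][:,:2].astype(np.float32); c,s,a=cv2.minAreaRect(p); print(len(p),np.round(c,1),np.round(s,1),round(a,1),'zmed',np.median(A[m][:,2]))
x,y,h=A.T
box((h>17)&(h<27)&(x>460)&(x<705)&(y>75)&(y<290))
box((h>7)&(h<17)&(x>460)&(x<690)&(y>-300)&(y<-70))
for zz in (226,): box((h>zz)&(h<240)&(x>580)&(x<660)&(y>-270)&(y<-80))
box((h>120)&(h<210)&(x>580)&(x<660)&(y>-270)&(y<-80))
# easel frame
th=np.radians(7);c=np.array([587,183.])
o=c-20*np.array([np.cos(th),np.sin(th)]);d=A[:,:2]-o
ex=d@[np.cos(th),np.sin(th)];ey=d@[-np.sin(th),np.cos(th)]
m=(abs(ey)<25)&(h>60)&(h<200)&(ex<15)&(ex>-120)
s=np.c_[22-ex[m],h[m]-50]; a=np.degrees(np.arctan2(s[:,1],s[:,0])); r=np.hypot(*s.T); 
f=np.polyfit(s[:,0],s[:,1],1); print('stem slope',np.degrees(np.arctan(f[0])),f[1],'r max',r.max())
m=(abs(ey)<60)&(ex>25)&(ex<70)&(h>75)&(h<140); print('rod',np.percentile(ex[m],[5,50,95]),np.percentile(h[m],[5,50,95]),m.sum())
m=(abs(ey)<62)&(abs(ey)>35)&(h>80)&(ex<-30); print('bar ex',ex[m].min(),ex[m].max(),h[m].min(),h[m].max())
m=(x>300)&(x<410)&(y>40)&(y<190)&(h>150); print('red',A[m].max(0),A[m].min(0))
for n,(u,v,w,g) in (('scene',(140,190,100,110)),('side',(195,210,100,130))):
    im=np.load(n+'.npz')['im'][v:v+g,u:u+w]; cv2.imwrite(f'pics/c_{n}.png',cv2.resize(im,(400,4*g))[...,::-1])
i=[cv2.resize(cv2.imread(f'pics/c_{n}.png'),(400,520)) for n in('scene','side')]; cv2.imwrite('pics/crop.png',np.hstack(i))
E
```

```text
4744 [586.1 181.6] [192.5 174. ] 7.8 zmed 21.383668119649542
2214 [ 559.3 -190. ] [182.5 165.4] 11.5 zmed 12.257689924827162
996 [ 611.6 -172.2] [ 23.1 153. ] 11.5 zmed 231.29539119869105
2888 [ 613.2 -172.2] [ 23.3 154. ] 12.7 zmed 166.86381785737478
stem slope 52.88614209232088 8.991728590401083 r max 132.26993788007096
rod [33.74193802 43.72810963 46.54672688] [ 84.40173308 117.35648282 120.49306948] 251
bar ex -1131.185125319549 -44.48057635355288 80.01915561373016 631.7612412861733
red [409.98187514 189.95785153 636.51570836] [300.09107954  40.00504932 150.10699122]
```

View pics/crop.png

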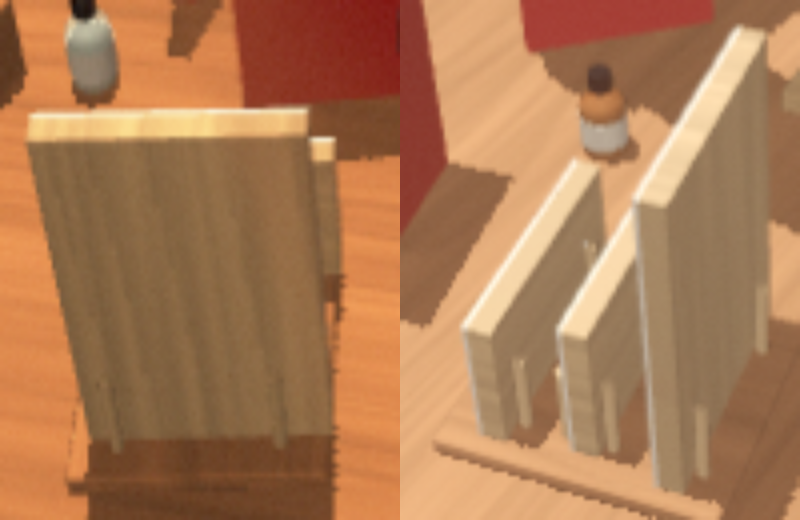

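The tall panel is confirmed in the +x slot: its white edge is on the robot side (left edge at crop (645,300)) and raw wood faces the camera. Fitted values:
- **Easel:** origin about (566,179), yaw 7.5°, leg about 53° up, stop home about 11° behind upright.
- **Panel:** top at (612,-172,232), yaw 11.5°.

Next I'll move in front of the leg.

Call:
send_rows(
  increments=[
    {"xyz":[0.0275,-0.014,0],"twist":0,"claw":0},
    {"xyz":[0.0275,-0.014,0],"twist":0,"claw":0},
    {"xyz":[0.0275,-0.014,0],"twist":0,"claw":0},
    {"xyz":[0.0275,-0.014,0],"twist":0,"claw":0},
    {"xyz":[0.0275,-0.014,0],"twist":0,"claw":0},
    {"xyz":[0.0275,-0.014,0],"twist":0,"claw":0},
    {"xyz":[0,0,0],"twist":6.875,"claw":0},
    {"xyz":[0,0,0],"twist":6.875,"claw":0},
    {"xyz":[0,0,0],"twist":6.875,"claw":0},
    {"xyz":[0,0,0],"twist":6.875,"claw":0},
    {"xyz":[0,0,0],"twist":6.875,"claw":0},
    {"xyz":[0,0,0],"twist":6.875,"claw":0},
    {"xyz":[0,0,0],"twist":6.875,"claw":0},
    {"xyz":[0,0,0],"twist":6.875,"claw":0},
    {"xyz":[0,0,0],"twist":6.875,"claw":0},
    {"xyz":[0,0,0],"twist":6.875,"claw":0},
    {"xyz":[0,0,0],"twist":6.875,"claw":0},
    {"xyz":[0,0,0],"twist":6.875,"claw":0},
    {"xyz":[0,0,0],"twist":0,"claw":0},
  ],
)

```text
t: 1.68
ee_pos: [465.8, 165.0, 216.1]
tool_rot: [3.135, 0.199, -0.001]
ft_force: [-0.9, 0.1, -0.1]
gripper_width: 0.005
gripper_force: 0.0
```

Call:
send_rows(
  increments=[
    {"xyz":[0,0,0.0195],"twist":0,"claw":0},
    {"xyz":[0,0,0.0195],"twist":0,"claw":0},
    {"xyz":[0,0,0.0195],"twist":0,"claw":0},
    {"xyz":[0,0,0.0195],"twist":0,"claw":0},
    {"xyz":[0.006,0,0],"twist":0,"claw":0},
    {"xyz":[0.006,0,0],"twist":0,"claw":0},
    {"xyz":[0.006,0,0],"twist":0,"claw":0},
    {"xyz":[0.006,0,0],"twist":0,"claw":0},
    {"xyz":[0.006,0,0],"twist":0,"claw":0},
    {"xyz":[0.006,0,0],"twist":0,"claw":0},
  ],
)

```text
t: 2.52
ee_pos: [502.7, 169.8, 139.0]
tool_rot: [-3.135, -0.206, -0.002]
ft_force: [0.4, -0.6, -0.5]
gripper_width: 0.004
gripper_force: 0.0
```

Call:
send_rows(
  increments=[
    {"xyz":[0.006,0,0],"twist":0,"claw":0},
    {"xyz":[0.004,0,0],"twist":0,"claw":0},
  ],
)

```text
t: 2.68
ee_pos: [512.5, 171.1, 138.5]
tool_rot: [-3.135, -0.206, -0.001]
ft_force: [-0.1, 0.8, 0.7]
gripper_width: 0.002
gripper_force: 0.0
```

```bash
python3 - <<'E'
from h import *
im=snap('side'); cv2.imwrite('pics/s1.png',cv2.resize(im[140:270,230:390],(640,520))[...,::-1])
E
```

```text
(no output)
```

View pics/s1.png

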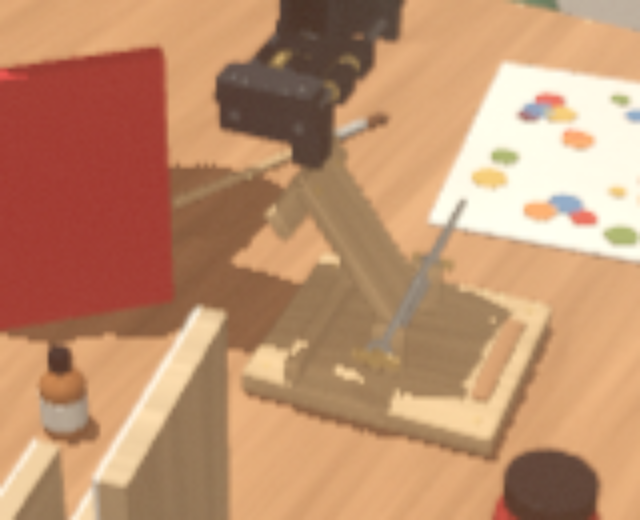

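The picture shows the fingertips at (310,155), right at the end of the leg's stem, with the bar at (285,215). It isn't clear whether they touch, so I'll re-measure the leg angle.

```bash
cat > leg.py <<'E'
from h import *
for n in ('side','scene'):
    snap(n); P,_=cloud(n); A=P.reshape(-1,3); A=A[np.isfinite(A[:,0])]; h=A[:,2]
    th=np.radians(7.5);d=A[:,:2]-[566.3,179]
    ex=d@[np.cos(th),np.sin(th)];ey=d@[-np.sin(th),np.cos(th)]
    m=(abs(ey)<26)&(h>75)&(h<125)&(ex<40)&(ex>-120)
    if m.sum()>20:
        f=np.polyfit(h[m]-50,22-ex[m],1); print(n,m.sum(),'leg angle',90-np.degrees(np.arctan(f[0])),'off',f[1])
    m=(abs(ey)<64)&(abs(ey)>33)&(h>95)&(h<195)&(ex<60)&(ex>-110)
    print('bar', m.sum(), [np.round(np.percentile(q[m],[3,50,97])) for q in (ex,ey,h)] if m.sum() else '')
E
python3 leg.py
```

```text
side 214 leg angle 54.52796693971294 off -6.045886234237557
bar 119 [array([-64., -51.,  47.]), array([-59., -50.,  56.]), array([101., 137., 150.])]
scene 533 leg angle 55.08538048055854 off -4.436459086785807
bar 317 [array([-64., -52.,  47.]), array([-57.,  33.,  59.]), array([105., 139., 150.])]
```

Call:
send_rows(
  increments=[
    {"xyz":[0.004,0,0],"twist":0,"claw":0},
    {"xyz":[0.004,0,0],"twist":0,"claw":0},
    {"xyz":[0.004,0,0],"twist":0,"claw":0},
  ],
)

```text
t: 3.08
ee_pos: [523.8, 172.6, 138.4]
tool_rot: [3.135, 0.206, 0.0]
ft_force: [-0.2, -0.1, 0.7]
gripper_width: 0.006
gripper_force: 0.0
```

```bash
python3 leg.py; python3 - <<'E'
from h import *
z=np.load('scene.npz'); cv2.imwrite('pics/s2.png',cv2.resize(z['im'][170:340,270:400],(520,600),interpolation=2)[...,::-1])
E
```

```text
side 216 leg angle 54.928993769838605 off -5.111583785559267
bar 109 [array([-64., -51.,  47.]), array([-59., -51.,  47.]), array([101., 138., 151.])]
scene 537 leg angle 54.559189134476874 off -4.981784254811269
bar 315 [array([-63., -52.,  47.]), array([-57.,  33.,  58.]), array([106., 139., 151.])]
```

View pics/s2.png

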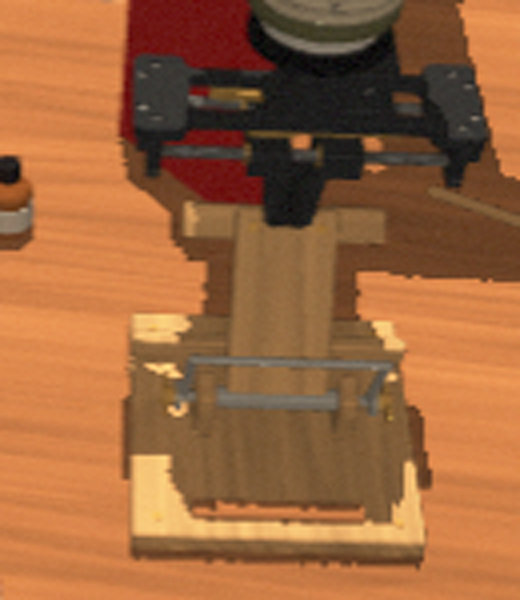

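The fingertips at (290,215) cover the end of the stem, so they may be above it and not in front. Checking the tip height in the depth image.

```bash
python3 - <<'E'
from h import *
for n in('scene','side'):
    P,im=cloud(n)
    m=(im.max(-1)<60)&(abs(P[...,0]-524)<40)&(abs(P[...,1]-173)<40)&(P[...,2]>100)&(P[...,2]<190)
    q=P[m]; q=q[np.argsort(q[:,2])]; print(n,len(q),np.round(q[:8]),np.round(np.percentile(q,[3,97],0)))
print(arm.get_state()['ee_pos'])
P,im=cloud('scene')
for r in range(212,250,3): print(r,im[r,342],np.round(P[r,342]))
E
```

```text
scene 108 [[530. 176. 160.]
 [530. 178. 161.]
 [533. 167. 161.]
 [530. 181. 161.]
 [533. 169. 162.]
 [533. 171. 163.]
 [535. 165. 163.]
 [532. 183. 163.]] [[527. 161. 161.]
 [537. 187. 189.]]Traceback (most recent call last):
  File "<stdin>", line 5, in <module>
    return _quantile_unchecked(
        a, q, axis, out, overwrite_input, method, keepdims, weights)
    return _ureduce(a,
                    func=_quantile_ureduce_func,
    ...<5 lines>...
                    overwrite_input=overwrite_input,
                    method=method)
    r = func(a, **kwargs)
    result = _quantile(arr,
                       quantiles=q,
    ...<2 lines>...
                       out=out,
                       weights=wgt)
    slices_having_nans = np.isnan(arr[-1, ...])
                                  ~~~^^^^^^^^^
IndexError: index -1 is out of bounds for axis 0 with size 0
```

```bash
python3 - <<'E'
from h import *
z=np.load('A.npz');A=z['A'];C=z['C']
m=(abs(A[:,0]-550)<75)&(abs(A[:,1])<25)&(A[:,2]>150)&(A[:,2]<270); q=A[m]; q=q[np.argsort(q[:,2])]; print(np.round(q[:10]))
s=snap('wrist'); p=arm.camera_params('wrist'); print(p['origin'],p['orientation']); 
P,im=cloud('wrist'); cv2.imwrite('pics/w.png',im[...,::-1])
P,im=cloud('scene')
for r in range(218,246,2): print(r,im[r,342],np.round(P[r,342]))
E
```

```text
[[502.  -4. 237.]
 [500.  -7. 237.]
 [598.  -8. 238.]
 [499. -10. 239.]
 [594.  -7. 239.]
 [506.  -1. 239.]
 [506.  -7. 239.]
 [603.  -8. 239.]
 [506.   3. 240.]
 [498.  -7. 240.]]
[595.21417977 182.83533847 307.41339473] [-0.23207243  0.20337195 -1.42925868]
218 [21 20 22] [527. 171. 205.]
220 [24 24 21] [536. 171. 207.]
222 [19 20 15] [534. 172. 199.]
224 [15 20 18] [523. 173. 182.]
226 [20 21 18] [528. 174. 181.]
228 [22 20 23] [531. 174. 177.]
230 [25 27 27] [532. 175. 171.]
232 [24 24 23] [535. 176. 169.]
234 [98 73 47] [523. 177. 149.]
236 [141 102  60] [525. 177. 145.]
238 [147 108  67] [526. 178. 140.]
240 [146 106  65] [530. 179. 137.]
242 [146 105  65] [531. 179. 132.]
244 [149 108  67] [537. 180. 130.]
```

View pics/w.png

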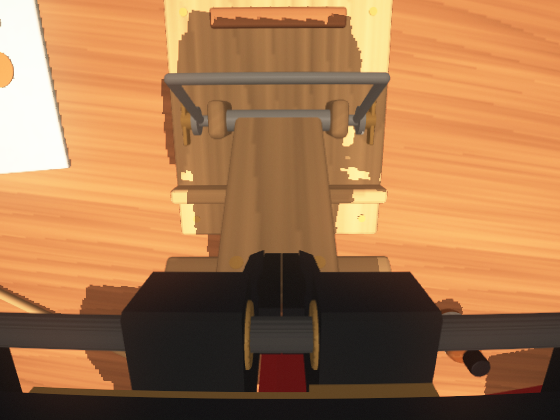

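The wrist view and both depth readings agree: the fingertips are about 22 mm above the reported TCP z, not 8 mm below it, so the fingers rode over the leg end at (282,255) without touching. I'll back off, go lower, and push again with tip z = ee z + 22.

Call:
send_rows(
  increments=[
    {"xyz":[0,0,-0.01],"twist":0,"claw":0},
    {"xyz":[-0.015,0,0],"twist":0,"claw":0},
    {"xyz":[-0.015,0,0],"twist":0,"claw":0},
    {"xyz":[-0.015,0,0],"twist":0,"claw":0},
    {"xyz":[-0.014,0,0],"twist":0,"claw":0},
    {"xyz":[0,0,0.014],"twist":0,"claw":0},
    {"xyz":[0,0,0.014],"twist":0,"claw":0},
    {"xyz":[0,0,0.014],"twist":0,"claw":0},
    {"xyz":[0.005,0,0],"twist":0,"claw":0},
    {"xyz":[0.005,0,0],"twist":0,"claw":0},
    {"xyz":[0.005,0,0],"twist":0,"claw":0},
    {"xyz":[0.005,0,0],"twist":0,"claw":0},
    {"xyz":[0.005,0,0],"twist":0,"claw":0},
  ],
)

```text
t: 4.32
ee_pos: [489.6, 168.2, 107.1]
tool_rot: [3.135, 0.206, -0.003]
ft_force: [-10.8, -2.0, 7.5]
gripper_width: 0.005
gripper_force: 5.1
```

Call:
send_rows(
  increments=[
    {"xyz":[0.005,0,-0.001],"twist":0,"claw":0},
    {"xyz":[0.005,0,-0.001],"twist":0,"claw":0},
    {"xyz":[0.005,0,-0.001],"twist":0,"claw":0},
    {"xyz":[0.005,0,-0.001],"twist":0,"claw":0},
    {"xyz":[0.005,0,-0.001],"twist":0,"claw":0},
    {"xyz":[0.005,0,-0.001],"twist":0,"claw":0},
    {"xyz":[0.005,0,-0.001],"twist":0,"claw":0},
    {"xyz":[0.005,0,-0.001],"twist":0,"claw":0},
    {"xyz":[0.005,0,-0.001],"twist":0,"claw":0},
    {"xyz":[0.005,0,-0.001],"twist":0,"claw":0},
  ],
)

```text
t: 5.15
ee_pos: [539.9, 174.7, 116.5]
tool_rot: [-3.135, -0.205, -0.0]
ft_force: [-2.2, 0.0, 2.3]
gripper_width: 0.009
gripper_force: 1.4
```

```bash
python3 leg.py
```

```text
side 118 leg angle 81.31371998071451 off -5.071460326688244
bar 111 [array([-13.,  -3.,  47.]), array([-59., -50.,  56.]), array([102., 165., 177.])]
scene 303 leg angle 81.96115585229697 off -4.2152297297694865
bar 328 [array([-13.,  -2.,  47.]), array([-57.,  34.,  58.]), array([107., 165., 178.])]
```

Call:
send_rows(
  increments=[
    {"xyz":[0.005,0,0],"twist":0,"claw":0},
    {"xyz":[0.005,0,0],"twist":0,"claw":0},
    {"xyz":[0.005,0,0],"twist":0,"claw":0},
    {"xyz":[0.005,0,0],"twist":0,"claw":0},
    {"xyz":[0.004,0,0],"twist":0,"claw":0},
    {"xyz":[0.003,0,0],"twist":0,"claw":0},
  ],
)

```text
t: 5.75
ee_pos: [566.6, 178.2, 116.3]
tool_rot: [3.135, 0.205, -0.0]
ft_force: [-2.5, -0.9, 1.4]
gripper_width: 0.006
gripper_force: 1.3
```

```bash
python3 leg.py
```

```text
side 53 leg angle 98.67661253304053 off -0.0718936135616832
bar 101 [array([15., 24., 47.]), array([-61., -52.,  57.]), array([101., 165., 181.])]
scene 225 leg angle 94.86100248581107 off -4.038672297821
bar 311 [array([15., 24., 47.]), array([-56.,  34.,  59.]), array([105., 170., 182.])]
```

Call:
send_rows(
  increments=[
    {"xyz":[0.003,0,0],"twist":0,"claw":0},
    {"xyz":[0.002,0,0],"twist":0,"claw":0},
    {"xyz":[0.001,0,0],"twist":0,"claw":0},
  ],
)

```text
t: 6.1
ee_pos: [572.2, 179.0, 116.4]
tool_rot: [-3.135, -0.205, 0.0]
ft_force: [-2.6, 0.2, 1.6]
gripper_width: 0.005
gripper_force: 1.2
```

Call:
send_rows(
  increments=[
    {"xyz":[0.001,0,0],"twist":0,"claw":0},
    {"xyz":[0.001,0,0],"twist":0,"claw":0},
  ],
)

```text
t: 6.27
ee_pos: [574.1, 179.3, 116.4]
tool_rot: [-3.135, -0.205, -0.0]
ft_force: [-1.7, -0.6, 2.0]
gripper_width: 0.003
gripper_force: 1.1
```

Call:
send_rows(
  increments=[
    {"xyz":[0.001,0,0],"twist":0,"claw":0},
    {"xyz":[0.001,0,0],"twist":0,"claw":0},
  ],
)

```text
t: 6.43
ee_pos: [576.1, 179.5, 116.4]
tool_rot: [-3.135, -0.205, -0.0]
ft_force: [-1.9, 0.3, 1.6]
gripper_width: 0.006
gripper_force: 1.1
```

```bash
python3 leg.py
```

```text
side 25 leg angle 110.00678814188353 off 8.80431939993719
bar 106 [array([25., 35., 47.]), array([-59., -52.,  56.]), array([100., 166., 182.])]
scene 187 leg angle 99.35346147672195 off -4.499374244957744
bar 298 [array([26., 34., 48.]), array([-57.,  35.,  59.]), array([107., 170., 181.])]
```

Call:
send_rows(
  increments=[
    {"xyz":[0.001,0,0],"twist":0,"claw":0},
    {"xyz":[0.001,0,0],"twist":0,"claw":0},
  ],
)

```text
t: 6.7
ee_pos: [578.0, 179.7, 116.3]
tool_rot: [3.135, 0.205, -0.0]
ft_force: [-2.6, -0.8, 0.7]
gripper_width: 0.005
gripper_force: 1.1
```

Call:
send_rows(
  increments=[
    {"xyz":[0.001,0,0],"twist":0,"claw":0},
  ],
)

```text
t: 6.78
ee_pos: [579.0, 179.9, 116.3]
tool_rot: [-3.135, -0.205, 0.0]
ft_force: [-1.9, 0.1, 1.5]
gripper_width: 0.003
gripper_force: 1.1
```

Call:
send_rows(
  increments=[
    {"xyz":[0.001,0,0],"twist":0,"claw":0},
  ],
)

```text
t: 6.87
ee_pos: [580.0, 180.0, 116.3]
tool_rot: [3.135, 0.205, -0.0]
ft_force: [-3.5, -1.0, 0.5]
gripper_width: 0.009
gripper_force: 1.1
```

Call:
send_rows(
  increments=[
    {"xyz":[0.0007,0,0],"twist":0,"claw":0},
  ],
)

```text
t: 6.95
ee_pos: [580.8, 180.1, 116.3]
tool_rot: [-3.135, -0.206, 0.0]
ft_force: [-1.5, -0.5, 0.4]
gripper_width: 0.005
gripper_force: 1.1
```

Call:
send_rows(
  increments=[
    {"xyz":[0.0007,0,0],"twist":0,"claw":0},
  ],
)

```text
t: 7.03
ee_pos: [581.1, 180.2, 116.2]
tool_rot: [3.135, 0.206, -0.001]
ft_force: [-5.9, 0.2, 1.9]
gripper_width: 0.008
gripper_force: 2.7
```

Call:
send_rows(
  increments=[
    {"xyz":[0.0007,0,0],"twist":0,"claw":0},
  ],
)

```text
t: 7.12
ee_pos: [581.3, 180.2, 116.2]
tool_rot: [3.135, 0.206, -0.004]
ft_force: [-7.4, -0.6, 3.6]
gripper_width: 0.008
gripper_force: 4.2
```

```bash
python3 leg.py; python3 -c "
from h import *
print(arm.get_state()['ft_force'])"
```

```text
bar 103 [array([31., 41., 48.]), array([-59., -51.,  56.]), array([ 99., 166., 181.])]
scene 143 leg angle 101.09858383539351 off -5.264072056859649
bar 298 [array([32., 39., 47.]), array([-57.,  35.,  58.]), array([105., 170., 181.])]
[-6.54492806 -1.54715836  2.30325009]
```

It's against the stop at about 6.5 N with the leg at about 101°. I'll hold briefly, then retreat.

Call:
send_rows(
  increments=[
    {"xyz":[0.0003,0,0],"twist":0,"claw":0},
    {"xyz":[0,0,0],"twist":0,"claw":0},
    {"xyz":[0,0,0],"twist":0,"claw":0},
    {"xyz":[0,0,0],"twist":0,"claw":0},
    {"xyz":[0,0,0],"twist":0,"claw":0},
  ],
)

```text
t: 7.63
ee_pos: [581.3, 180.2, 116.2]
tool_rot: [3.135, 0.206, -0.004]
ft_force: [-7.3, -1.5, 2.7]
gripper_width: 0.005
gripper_force: 3.8
```

Call:
send_rows(
  increments=[
    {"xyz":[-0.005,0,0],"twist":0,"claw":0},
    {"xyz":[-0.015,0,0],"twist":0,"claw":0},
    {"xyz":[-0.015,0,0],"twist":0,"claw":0},
    {"xyz":[0,0,-0.03],"twist":0,"claw":0},
    {"xyz":[0,0,-0.03],"twist":0,"claw":0},
    {"xyz":[0,0,-0.03],"twist":0,"claw":0},
    {"xyz":[0,0,-0.03],"twist":0,"claw":0},
    {"xyz":[0,0,-0.03],"twist":0,"claw":0},
    {"xyz":[0,0,0],"twist":0,"claw":0},
  ],
)

```text
t: 8.38
ee_pos: [549.6, 176.0, 272.5]
tool_rot: [-3.134, -0.206, -0.019]
ft_force: [0.2, -0.5, 0.4]
gripper_width: 0.006
gripper_force: 0.0
```

```bash
python3 leg.py
```

```text
bar 117 [array([31., 39., 47.]), array([-60., -50.,  56.]), array([ 99., 170., 181.])]
scene 137 leg angle 101.84768051427415 off -4.712824851108379
bar 291 [array([31., 39., 47.]), array([-57.,  35.,  58.]), array([106., 170., 180.])]
```

Call:
send_rows(
  increments=[
    {"xyz":[0.0016,0.0353,0],"twist":0,"claw":0.08},
    {"xyz":[0.0016,0.0353,0],"twist":0,"claw":0.08},
    {"xyz":[0.0016,0.0353,0],"twist":0,"claw":0.08},
    {"xyz":[0.0016,0.0353,0],"twist":0,"claw":0.08},
    {"xyz":[0.0016,0.0353,0],"twist":0,"claw":0.08},
    {"xyz":[0.0016,0.0353,0],"twist":0,"claw":0.08},
    {"xyz":[0.0016,0.0353,0],"twist":0,"claw":0.08},
    {"xyz":[0.0016,0.0353,0],"twist":0,"claw":0.08},
    {"xyz":[0.0016,0.0353,0],"twist":0,"claw":0.08},
    {"xyz":[0.0016,0.0353,0],"twist":0,"claw":0.08},
  ],
)

```text
t: 9.32
ee_pos: [609.4, -173.9, 264.6]
tool_rot: [-3.134, -0.205, 0.003]
ft_force: [1.1, 1.0, 0.4]
gripper_width: 0.735
gripper_force: 0.0
```

Call:
send_rows(
  increments=[
    {"xyz":[0,0,0],"twist":-6.7,"claw":0.08},
    {"xyz":[0,0,0],"twist":-6.7,"claw":0.08},
    {"xyz":[0,0,0],"twist":-6.7,"claw":0.08},
    {"xyz":[0,0,0],"twist":-6.7,"claw":0.08},
    {"xyz":[0,0,0],"twist":-6.7,"claw":0.08},
    {"xyz":[0,0,0],"twist":-6.7,"claw":0.08},
    {"xyz":[0,0,0],"twist":-6.7,"claw":0.08},
    {"xyz":[0,0,0],"twist":-6.7,"claw":0.08},
    {"xyz":[0,0,0],"twist":-6.7,"claw":0.08},
    {"xyz":[0,0,0],"twist":-6.7,"claw":0.08},
    {"xyz":[0,0,0],"twist":-6.7,"claw":0.08},
    {"xyz":[0,0,0],"twist":-6.7,"claw":0.08},
    {"xyz":[0,0,0],"twist":-6.7,"claw":0.08},
    {"xyz":[0,0,0],"twist":-6.7,"claw":0.08},
    {"xyz":[0,0,0],"twist":0,"claw":0.08},
  ],
)

```text
t: 10.57
ee_pos: [609.4, -172.1, 264.6]
tool_rot: [-1.986, -2.432, 0.001]
ft_force: [-0.1, 0.0, 0.2]
gripper_width: 0.907
gripper_force: 0.0
```

```bash
python3 - <<'E'
from h import *
snap('wrist');P,im=cloud('wrist'); m=(P[...,2]>222)&(P[...,2]<240)&(abs(P[...,0]-612)<40)&(abs(P[...,1]+172)<100)
c=cv2.minAreaRect(P[m][:,:2].astype(np.float32)); print(m.sum(),c)
print(arm.get_state()['joint_positions'])
for n in ('scene','side'):
    snap(n);P,im=cloud(n);q=P[(im.max(-1)<60)&(abs(P[...,0]-612)<70)&(abs(P[...,1]+172)<30)&(P[...,2]<330)]; print(np.round(q[np.argsort(q[:,2])][:5]))
im=np.load('wrist.npz')['im']; cv2.imwrite('pics/w2.png',im[...,::-1])
E
```

```text
6363 ((610.7817993164062, -163.5956268310547), (18.088102340698242, 132.08395385742188), 12.032008171081543)
[-4.61883609e-01  5.10499477e-01  9.43469839e-01 -2.56106969e-05
  1.68975054e+00 -6.56768931e-01]
[[ 657. -157.  289.]
 [ 662. -168.  291.]
 [ 661. -163.  292.]
 [ 661. -159.  292.]
 [ 663. -165.  292.]]
[]
```

View pics/w2.png

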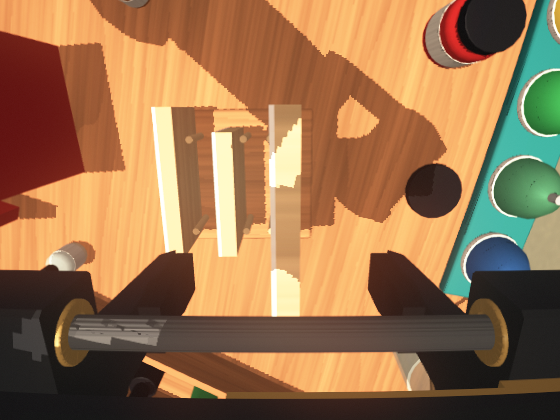

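The wrist view shows the tall panel's top edge at (285,200) between the open fingers (180,290)/(385,290), and aligned with them. I'll descend, grip and lift.

Call:
send_rows(
  increments=[
    {"xyz":[0,0.003,0.015],"twist":0,"claw":0.08},
    {"xyz":[0,0,0.018],"twist":0,"claw":0.08},
    {"xyz":[0,0,0.018],"twist":0,"claw":0.08},
    {"xyz":[0,0,0.018],"twist":0,"claw":0.08},
    {"xyz":[0,0,0.01],"twist":0,"claw":0.06},
    {"xyz":[0,0,0.008],"twist":0,"claw":0.04},
    {"xyz":[0,0,0],"twist":0,"claw":0.03},
    {"xyz":[0,0,0],"twist":0,"claw":0.025},
    {"xyz":[0,0,0],"twist":0,"claw":0.02},
    {"xyz":[0,0,0],"twist":0,"claw":0.01},
    {"xyz":[0,0,0],"twist":0,"claw":0.01},
    {"xyz":[0,0,0],"twist":0,"claw":0.01},
  ],
)

```text
t: 11.72
ee_pos: [612.7, -171.6, 179.8]
tool_rot: [1.992, 2.429, 0.0]
ft_force: [0.0, -0.3, 0.4]
gripper_width: 0.326
gripper_force: 0.0
```

Call:
send_rows(
  increments=[
    {"xyz":[0,0,0],"twist":0,"claw":0.01},
    {"xyz":[0,0,0],"twist":0,"claw":0.01},
    {"xyz":[0,0,0],"twist":0,"claw":0.01},
    {"xyz":[0,0,0],"twist":0,"claw":0.01},
    {"xyz":[0,0,0],"twist":0,"claw":0.01},
    {"xyz":[0,0,0],"twist":0,"claw":0.01},
  ],
)

```text
t: 12.22
ee_pos: [612.6, -171.6, 179.5]
tool_rot: [1.992, 2.429, 0.0]
ft_force: [-0.2, 0.7, 1.3]
gripper_width: 0.204
gripper_force: 30.0
```

Call:
send_rows(
  increments=[
    {"xyz":[0,0,-0.005],"twist":0,"claw":0.01},
    {"xyz":[0,0,-0.015],"twist":0,"claw":0.01},
    {"xyz":[0,0,-0.02],"twist":0,"claw":0.01},
    {"xyz":[0,0,-0.02],"twist":0,"claw":0.01},
    {"xyz":[0,0,-0.02],"twist":0,"claw":0.01},
    {"xyz":[0,0,-0.02],"twist":0,"claw":0.01},
    {"xyz":[0,0,0],"twist":0,"claw":0.01},
    {"xyz":[0,0,0],"twist":0,"claw":0.01},
  ],
)

```text
t: 12.88
ee_pos: [612.6, -171.5, 278.9]
tool_rot: [1.992, 2.429, 0.0]
ft_force: [0.2, -0.3, -6.4]
gripper_width: 0.2
gripper_force: 30.0
```

```bash
python3 - <<'E'
from h import *
for n in('side',):
    snap(n);P,im=cloud(n);q=P[(abs(P[...,0]-612)<40)&(abs(P[...,1]+172)<90)&(P[...,2]>60)&(P[...,2]<300)]; print(np.round(np.percentile(q[:,2],[0,1,5,50,95,99])))
P,im=cloud('side'); q=P[(im.min(-1)>100)&(abs(P[...,0]-612)<45)&(abs(P[...,1]+172)<90)&(P[...,2]>290)]; print(len(q),np.percentile(q,[2,50,98],0).round())
print(arm.get_state()['ft_force'])
E
```

```text
[ 60.  64.  83. 202. 289. 298.]
3949 [[ 578. -245.  316.]
 [ 632. -200.  563.]
 [ 655. -115.  597.]]
[-0.67356337  0.64845715 -4.727797  ]
```

Call:
send_rows(
  increments=[
    {"xyz":[0.015,0,0],"twist":0,"claw":0.01},
    {"xyz":[0.03,0,0],"twist":0,"claw":0.01},
    {"xyz":[0.03,0,0],"twist":0,"claw":0.01},
    {"xyz":[0.03,0,0],"twist":0,"claw":0.01},
    {"xyz":[0.03,0,0],"twist":0,"claw":0.01},
    {"xyz":[0.03,0,0],"twist":0,"claw":0.01},
    {"xyz":[0.03,0,0],"twist":0,"claw":0.01},
    {"xyz":[0.03,0,0],"twist":0,"claw":0.01},
    {"xyz":[0.03,0,0],"twist":0,"claw":0.01},
    {"xyz":[0.03,0,0],"twist":0,"claw":0.01},
    {"xyz":[0.03,0,0],"twist":0,"claw":0.01},
    {"xyz":[0.025,0.001,0],"twist":0,"claw":0.01},
    {"xyz":[0.014,0.001,0],"twist":0,"claw":0.01},
    {"xyz":[0,0,0],"twist":2,"claw":0.01},
    {"xyz":[0,0,0],"twist":2,"claw":0.01},
    {"xyz":[0,0,0],"twist":0,"claw":0.01},
    {"xyz":[0,0,0],"twist":0,"claw":0.01},
  ],
)

```text
t: 14.35
ee_pos: [544.4, 176.4, 278.2]
tool_rot: [-2.073, -2.359, 0.002]
ft_force: [-0.9, 0.2, -4.4]
gripper_width: 0.199
gripper_force: 30.0
```

```bash
cat > pan.py <<'E'
from h import *
e=arm.get_state(); print(e['ee_pos'],e['ft_force'])
for n in('scene','side'):
    snap(n);P,im=cloud(n); A=P.reshape(-1,3);A=A[np.isfinite(A[:,0])];h=A[:,2]
    th=np.radians(7.5);d=A[:,:2]-[566.3,179]
    ex=d@[np.cos(th),np.sin(th)];ey=d@[-np.sin(th),np.cos(th)]
    z0=e['ee_pos'][2]-178+12
    m=(abs(ex)<55)&(abs(ey)<110)&(h>max(z0+2,185))&(h<z0+190)
    print(n,m.sum(),'ex',np.percentile(ex[m],[2,50,98]).round(1),'ey',np.percentile(ey[m],[1,99]).round(1),'h',h[m].min())
    m&=abs(ey)<60; 
    if m.sum()>50: print('ex=a*h+b*ey+c',np.linalg.lstsq(np.c_[h[m],ey[m],np.ones(m.sum())],ex[m],rcond=None)[0])
    m=(h>36)&(h<47)&(ex<-22)&(ex>-55)&(abs(ey)<84); print(' lip',m.sum(),np.percentile(ex[m],[5,50,95]).round(1),np.percentile(ey[m],[1,99]).round(1))
E
python3 pan.py; python3 -c "
import numpy as np,cv2
i=np.load('side.npz')['im'];cv2.imwrite('pics/s3.png',cv2.resize(i[60:270,230:430],(570,600))[...,::-1])"
```

```text
[544.43216909 176.35167568 278.22129834] [-0.94280996  0.24469481 -4.41561456]
scene 2686 ex [-16.7 -13.7 -11. ] ey [-76.2  72.8] h 185.03063135070806
ex=a*h+b*ey+c [ 3.74335657e-03  1.62325281e-03 -1.46225003e+01]
 lip 178 [-42.4 -34.3 -30.2] [-81.6  82.6]
side 902 ex [-28.9 -12.3 -10.8] ey [-78.4  72.3] h 185.0191014136078
ex=a*h+b*ey+c [ 6.93934211e-03  3.46141920e-03 -1.36429224e+01]
 lip 148 [-41.2 -34.5 -29.8] [-81.1  80.9]
```

View pics/s3.png

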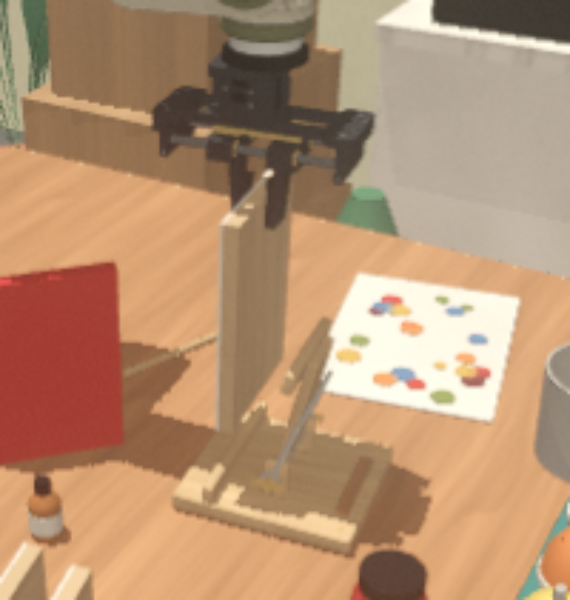

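The side view shows the panel gripped upright at (250,330) above the ledge, with the leg leaning against the rod at (310,370). The panel's back is at easel x -13. I'll shift it +7 mm and lower it.

Call:
send_rows(
  increments=[
    {"xyz":[0.002,0.007,0.005],"twist":0,"claw":0.01},
    {"xyz":[0,0,0.013],"twist":0,"claw":0.01},
    {"xyz":[0,0,0.013],"twist":0,"claw":0.01},
    {"xyz":[0,0,0.013],"twist":0,"claw":0.01},
    {"xyz":[0,0,0.013],"twist":0,"claw":0.01},
    {"xyz":[0,0,0.01],"twist":0,"claw":0.01},
    {"xyz":[0,0,0.007],"twist":0,"claw":0.01},
    {"xyz":[0,0,0.004],"twist":0,"claw":0.01},
    {"xyz":[0,0,0.002],"twist":0,"claw":0.01},
    {"xyz":[0,0,0],"twist":0,"claw":0.01},
    {"xyz":[0,0,0],"twist":0,"claw":0.01},
  ],
)

```text
t: 15.37
ee_pos: [552.1, 178.9, 199.9]
tool_rot: [2.075, 2.358, 0.001]
ft_force: [0.2, 1.0, -4.8]
gripper_width: 0.207
gripper_force: 30.0
```

```bash
python3 pan.py
```

```text
[552.11886013 178.88228633 199.85985675] [ 0.20786339  0.97780529 -4.80847919]
scene 685 ex [-8.6 -5.7 -2.9] ey [-74.6  74.4] h 185.11488471446148
ex=a*h+b*ey+c [ 8.36671005e-03  5.51652733e-03 -7.32865084e+00]
 lip 18 [-39.8 -34.9 -30.2] [-84.  -74.2]
side 254 ex [-22.   -4.6  -3. ] ey [-76.5  72.6] h 185.0456096463074
ex=a*h+b*ey+c [ 0.01082513  0.00764104 -6.25196463]
 lip 42 [-41.2 -36.  -30.3] [-83.5 -36.2]
```

Call:
send_rows(
  increments=[
    {"xyz":[0,0,0.003],"twist":0,"claw":0.01},
    {"xyz":[0,0,0.003],"twist":0,"claw":0.01},
    {"xyz":[0,0,0.002],"twist":0,"claw":0.01},
    {"xyz":[0,0,0.001],"twist":0,"claw":0.01},
  ],
)

```text
t: 15.8
ee_pos: [551.7, 178.8, 189.9]
tool_rot: [-2.075, -2.358, 0.001]
ft_force: [-0.3, 0.6, -5.7]
gripper_width: 0.206
gripper_force: 30.0
```

Call:
send_rows(
  increments=[
    {"xyz":[0,0,0.0007],"twist":0,"claw":0.01},
  ],
)

```text
t: 15.88
ee_pos: [551.9, 178.8, 189.6]
tool_rot: [2.075, 2.358, -0.0]
ft_force: [0.2, -1.6, -0.8]
gripper_width: 0.203
gripper_force: 30.0
```

Call:
send_rows(
  increments=[
    {"xyz":[0,0,0.0007],"twist":0,"claw":0.01},
  ],
)

```text
t: 15.97
ee_pos: [552.1, 178.6, 189.6]
tool_rot: [2.075, 2.357, 0.001]
ft_force: [-0.7, -2.3, 3.8]
gripper_width: 0.204
gripper_force: 30.0
```

The panel is on the floor, so I'll release it to a 32 mm opening, raise 10 mm, and carry the top back between the fingers.

Call:
send_rows(
  increments=[
    {"xyz":[0,0,-0.0007],"twist":0,"claw":0.02},
    {"xyz":[0,0,0],"twist":0,"claw":0.025},
    {"xyz":[0,0,0],"twist":0,"claw":0.032},
    {"xyz":[0,0,0],"twist":0,"claw":0.032},
    {"xyz":[0,0,0],"twist":0,"claw":0.032},
    {"xyz":[0,0,-0.002],"twist":0,"claw":0.032},
    {"xyz":[0,0,-0.004],"twist":0,"claw":0.032},
    {"xyz":[0,0,-0.004],"twist":0,"claw":0.032},
    {"xyz":[0,0,0],"twist":0,"claw":0.032},
  ],
)

```text
t: 16.72
ee_pos: [552.3, 178.9, 200.8]
tool_rot: [2.075, 2.357, 0.002]
ft_force: [-0.7, -0.8, 0.1]
gripper_width: 0.365
gripper_force: 0.0
```

```bash
python3 pan.py
```

```text
[552.2617905  178.93494925 200.77313445] [-0.66004991 -0.81647329  0.06950517]
scene 681 ex [-9.3 -6.5 -3.4] ey [-74.9  74.1] h 185.02624218346
ex=a*h+b*ey+c [ 2.00155085e-04  3.94429900e-03 -6.42414028e+00]
 lip 16 [-39.7 -35.6 -29.3] [-83.9 -74.1]
side 243 ex [-22.2  -5.5  -3.9] ey [-76.8  45.2] h 185.00629486325647
ex=a*h+b*ey+c [-5.32585756e-02 -1.82028787e-03  5.41145969e+00]
 lip 38 [-41.  -35.8 -30.5] [-82.1 -35. ]
```

Standing free. Now I'll tilt it back slowly.

Call:
send_rows(
  increments=[
    {"xyz":[0,0.003,0],"twist":0,"claw":0.032},
    {"xyz":[0,0.003,0],"twist":0,"claw":0.032},
    {"xyz":[0,0.003,0],"twist":0,"claw":0.032},
    {"xyz":[0,0.003,0],"twist":0,"claw":0.032},
    {"xyz":[0,0.003,0],"twist":0,"claw":0.032},
    {"xyz":[0,0.003,0],"twist":0,"claw":0.032},
    {"xyz":[0,0.003,0],"twist":0,"claw":0.032},
    {"xyz":[0,0.003,0],"twist":0,"claw":0.032},
    {"xyz":[0,0.003,0],"twist":0,"claw":0.032},
    {"xyz":[0,0.003,0],"twist":0,"claw":0.032},
  ],
)

```text
t: 17.65
ee_pos: [581.9, 182.7, 199.6]
tool_rot: [2.075, 2.358, -0.0]
ft_force: [0.2, -1.3, 0.5]
gripper_width: 0.361
gripper_force: 0.0
```

```bash
python3 pan.py
```

```text
[581.91696875 182.69973086 199.62813139] [ 0.15561422 -1.32102696  0.45993922]
scene 499 ex [16.3 20.  24.1] ey [-75.   74.4] h 185.0493710359135
ex=a*h+b*ey+c [ 1.52691333e-01  6.10092109e-03 -1.03835827e+01]
 lip 19 [-40.4 -33.3 -29.9] [-83.5 -74.1]
side 170 ex [ 3.4 24.6 30.6] ey [-77.2  36.6] h 185.39683893517827
ex=a*h+b*ey+c [-2.10475797e-02 -4.50283856e-02  2.94334279e+01]
 lip 75 [-40.6 -35.9 -29.9] [-83.   12.6]
```

Call:
send_rows(
  increments=[
    {"xyz":[0,0.002,0],"twist":0,"claw":0.032},
    {"xyz":[0,0.002,0],"twist":0,"claw":0.032},
    {"xyz":[0,0.002,0],"twist":0,"claw":0.032},
    {"xyz":[0,0.002,0],"twist":0,"claw":0.032},
    {"xyz":[0,0.002,0],"twist":0,"claw":0.032},
    {"xyz":[0,0.002,0],"twist":0,"claw":0.032},
    {"xyz":[0,0.002,0],"twist":0,"claw":0.032},
    {"xyz":[0,0.002,0],"twist":0,"claw":0.032},
  ],
)

```text
t: 18.42
ee_pos: [597.6, 184.7, 199.7]
tool_rot: [-2.075, -2.358, 0.0]
ft_force: [0.1, -0.3, 0.3]
gripper_width: 0.362
gripper_force: 0.0
```

```bash
python3 pan.py
```

```text
[597.64906112 184.72220033 199.65104432] [ 0.12639724 -0.27169686  0.28559856]
scene 396 ex [29.2 33.6 39.2] ey [-75.2  74.6] h 185.13648411226848
ex=a*h+b*ey+c [ 2.16899286e-01  4.93701188e-03 -9.74228588e+00]
 lip 19 [-40.  -34.  -29.6] [-83.9 -74.2]
side 171 ex [15.7 32.8 40.3] ey [-77.5  40.6] h 185.18370530221569
ex=a*h+b*ey+c [ 1.49507886e-01 -4.61846340e-06  4.89477399e+00]
 lip 87 [-41.3 -36.4 -30.4] [-83.2  35.1]
```

Call:
send_rows(
  increments=[
    {"xyz":[0,0.0015,0],"twist":0,"claw":0.032},
    {"xyz":[0,0.001,0],"twist":0,"claw":0.032},
    {"xyz":[0,0.001,0],"twist":0,"claw":0.032},
  ],
)

```text
t: 18.77
ee_pos: [601.0, 185.2, 199.6]
tool_rot: [-2.075, -2.358, 0.0]
ft_force: [-0.3, 0.4, 0.0]
gripper_width: 0.361
gripper_force: 0.0
```

Call:
send_rows(
  increments=[
    {"xyz":[0,0.001,0],"twist":0,"claw":0.032},
    {"xyz":[0,0.0007,0],"twist":0,"claw":0.032},
  ],
)

```text
t: 18.93
ee_pos: [602.6, 185.4, 199.6]
tool_rot: [-2.075, -2.358, 0.0]
ft_force: [-0.9, -0.8, 0.4]
gripper_width: 0.364
gripper_force: 0.4
```

Call:
send_rows(
  increments=[
    {"xyz":[0,0.0007,0],"twist":0,"claw":0.032},
  ],
)

```text
t: 19.02
ee_pos: [602.9, 185.4, 199.5]
tool_rot: [-2.075, -2.358, 0.002]
ft_force: [-4.6, -0.9, 0.5]
gripper_width: 0.362
gripper_force: 2.1
```

Call:
send_rows(
  increments=[
    {"xyz":[0,0.0007,0],"twist":0,"claw":0.032},
  ],
)

```text
t: 19.1
ee_pos: [603.4, 185.5, 199.4]
tool_rot: [-2.075, -2.358, 0.002]
ft_force: [-4.0, -1.0, -1.4]
gripper_width: 0.364
gripper_force: 1.9
```

Call:
send_rows(
  increments=[
    {"xyz":[0,0,0],"twist":0,"claw":0.032},
    {"xyz":[0,-0.001,0],"twist":0,"claw":0.036},
    {"xyz":[0,0,0],"twist":0,"claw":0.045},
    {"xyz":[0,0,0],"twist":0,"claw":0.06},
    {"xyz":[0,0,0],"twist":0,"claw":0.07},
    {"xyz":[0,0,0],"twist":0,"claw":0.07},
    {"xyz":[0,0,0],"twist":0,"claw":0.07},
    {"xyz":[0,0,0],"twist":0,"claw":0.07},
    {"xyz":[0,0,-0.01],"twist":0,"claw":0.07},
    {"xyz":[0,0,-0.02],"twist":0,"claw":0.07},
    {"xyz":[0,0,-0.03],"twist":0,"claw":0.07},
    {"xyz":[0,0,-0.03],"twist":0,"claw":0.07},
    {"xyz":[0,0,-0.02],"twist":0,"claw":0.07},
    {"xyz":[0,0,0],"twist":0,"claw":0.07},
    {"xyz":[0,0,0],"twist":0,"claw":0.07},
  ],
)

```text
t: 20.35
ee_pos: [603.2, 185.5, 310.9]
tool_rot: [2.074, 2.357, 0.003]
ft_force: [0.2, -0.8, -1.1]
gripper_width: 0.794
gripper_force: 0.0
```

```bash
python3 pan.py; python3 leg.py; python3 -c "
import numpy as np,cv2
i=np.load('side.npz')['im'];cv2.imwrite('pics/s4.png',cv2.resize(i[100:330,200:430],(600,600))[...,::-1])"
```

```text
[603.1808886  185.4628265  310.87951793] [ 0.2431701  -0.8433976  -1.10724243]
scene 1379 ex [25.9 36.2 43.7] ey [-74.9  74.2] h 185.07358297922713
ex=a*h+b*ey+c [ 4.09222650e-02 -5.88784187e-04  2.70210313e+01]
 lip 15 [-39.  -35.2 -31.4] [-83.6 -74.2]
side 431 ex [17.7 35.3 44.2] ey [-76.4  73.5] h 185.128480037523
ex=a*h+b*ey+c [-1.88335911e-01 -4.49804362e-03  7.93624887e+01]
 lip 84 [-41.  -35.8 -30.7] [-83.8  28.8]
side 37 leg angle 96.76317876079139 off 10.983817261530783
bar 168 [array([12., 36., 47.]), array([-62., -48.,  58.]), array([101., 168., 188.])]
scene 140 leg angle 98.41203355818902 off -6.601337104167837
bar 632 [array([ 9., 32., 46.]), array([-62., -34.,  61.]), array([ 98., 161., 192.])]
```

View pics/s4.png

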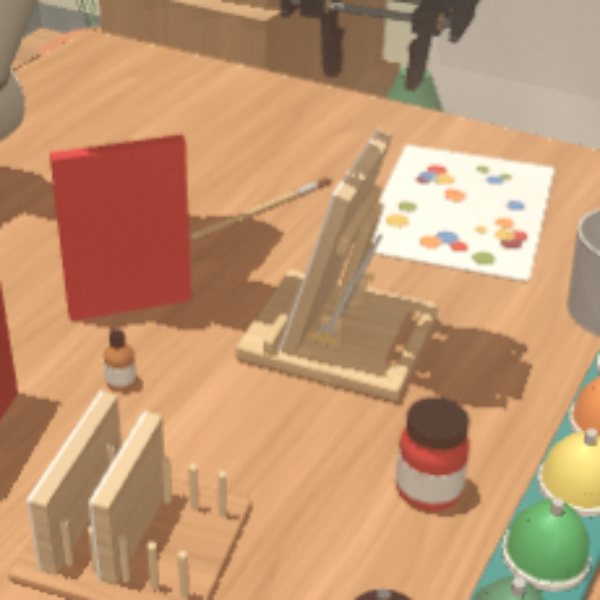

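The panel stands in the ledge at (330,250), leaning back on the bar with its white face to the front, and it's centred. The rod touches the leg, the gripper is clear, and the other panels are undisturbed. Handing in.

```bash
python3 -c "
from cell import arm
print(arm.close_job())"
```

```text
the job is handed in; nothing more can be done
None
```

I pushed the leg back against its stop at about 7 N, stood the tall panel centred in the ledge with its white face to the front, leaning on the leg, and handed the job in at about 20 s; the hand-in returned no verdict.

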